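# Return the balance weights to their graded block

## Robot

A 6-joint arm with a two-finger parallel gripper is mounted at the origin on a cart in front of the work surface, level with it; the furniture and walls round the work are solid. World frame = base frame: x ahead of the robot, y to its left, z up, the work surface at z = 0. Lengths are in m, angles in rad, forces in N, time in s.
With the tool pointing down it reaches from about 0.25 to 0.725 m from the base axis. Payload 4 kg.
Tool frame: the origin (TCP) lies midway between the tips of the shut fingers; the grasp point (between the pads) lies 19 mm behind it; z points along the fingers, y is the line along which they close (so a half turn about z gives the same grasp; the last joint's range is limited). The gripper opens to 85 mm and grips with 20 to 120 N. Pads are 22 mm wide; open, the fingers measure 114 mm over their backs; the gripper's body (76 mm by 85 mm) begins 54 mm behind the grasp point. The pads swing forward as they close: fully open they stand 13 mm farther back than shut.
Start: joints at [-1.308, 0.241, 0.005, 1.335, 0, 1.571], TCP at [0.13, -0.483, 0.231] pointing down, gripper open.
Joint ranges: [-2.72, 2.72], [-1.05, 1.87], [-1.09, 1.28], [-1.99, 2.15], [-1.42, 1.44], [-3.14, 3.14]. Speed limits (rad/s): [2.79, 2.79, 3.14, 3.14, 3.14, 3.14].

## Interface

Orientations are given as a unit quaternion [x, y, z, w].
In Python, from workcell import monitor, vision, job gives the robot as it stands.
- The arm moves only by the tool move_arm, never from a script. Its argument "moves" is a list that holds one entry, the list of rows, each a list of 5 numbers: the shift along the world's x, y, z in m, then the turn about the world's z in degrees, then the opening in per cent of the stroke, from 0 (shut) to 100 (fully open). In form: [[[x, y, z, turn, gripper], ...]]. A call has 1 to 5 rows; each row is the pose to reach, as a shift and turn from the pose commanded when the call began; what a row does not reach only later rows make up. A row lasts 1/8 s, in which the tool goes at most 62.5 mm and 10.7 degrees, less where a joint would pass 70% of its speed; a pose out of reach is approached as far as the arm can. A call with a gripper value outside its range is refused whole. The fingers move at their own pace and stop on an object; the grip force is fixed at half the most. Time passes only in rows, so rows that repeat a pose let the fingers close. It gives the time, the measured TCP pose, the force, the opening and the grip force at its end, in the units of the state.
- monitor.get_obs(): the state, without advancing time (a new reading comes with each control period).
- vision.camera(name): name is "scene" or "top" or "wrist"; returns a dict with "color" (400x640x3 uint8, red, green, blue), "camera_matrix" (3x3 intrinsics, pixels), "eye" and "attitude" of the camera in the world; the wrist camera has in their place "hand_eye" (4x4, takes a point from camera to tool coordinates, whose origin is the TCP and whose axes are the flange's). Camera axes: x right, y up, looking along -z (the intrinsics and any distortion apply to the point x, -y, -z); pixel columns grow to the right and rows downward; lengths in m; the calibration is good to about 2 mm. A picture is of the moment at which its call begins: read the wrist's pose just before it. There is no depth.
- job.job_done(): hands the job in; it is judged then, once.
The state is a dict: "clock": time; "joint_pos": joint angles; "joint_vel": joint speeds; "tau": joint torques, N m; "eef_pos": TCP position; "tool_rot": TCP orientation; "ft_force": force on the tool from outside, world axes, zero at the start; "ft_torque": the same for the moment, N m; "grip_width": finger opening in m; "grasp_force": force on a finger pad.
Only numpy, scipy, OpenCV 4.12 (cv2) and the standard library are available. Lean on these libraries where they do the work, as an engineer would, in place of code of your own. Each camera call takes 0.05 s, during which the arm holds its last target. There are 200 camera calls.

## Task

The balance check is finished: put the four steel weights back in their wooden storage block so that they stand in a row in order of size, each one upright and fully home in the bore made for it. Set each weight down gently, without dropping it, and leave the glass beaker and flask that stand among the weights where they are.

Things in the scene. Friction and masses are not known exactly. Their poses are not given: they have to be found in the camera images.
- weight_50: The smallest of four stainless-steel balance weights (50 g or nearly), standing upright on the bench: a plain cylinder 18 mm in diameter and 22 mm tall that carries a narrower knob 12 mm in diameter; 30 mm tall in all. Easily gripped across the cylinder. Origin at the centre of its underside, z along its axis upward.
- weight_100: The second smallest of four stainless-steel balance weights (100 g or nearly), standing upright on the bench: a plain cylinder 24 mm in diameter and 26 mm tall that carries a narrower knob 15 mm in diameter; 37 mm tall in all. Easily gripped across the cylinder. Origin at the centre of its underside, z along its axis upward.
- weight_200: The second largest of four stainless-steel balance weights (200 g or nearly), standing upright on the bench: a plain cylinder 31 mm in diameter and 31 mm tall that carries a narrower knob 19 mm in diameter; 46 mm tall in all. Easily gripped across the cylinder. Origin at the centre of its underside, z along its axis upward.
- weight_500: The largest of four stainless-steel balance weights (500 g or nearly), standing upright on the bench: a plain cylinder 40 mm in diameter and 45 mm tall that carries a narrower knob 25 mm in diameter; 64 mm tall in all. Easily gripped across the cylinder. Origin at the centre of its underside, z along its axis upward.
- bore_50: The smallest of four round bores in a row in the storage block (fixed on the grey mat at any angle; dark hardwood, 232 x 72 mm, top 22 mm above the bench): 23 mm wide, 11 mm deep, mouth bevelled 3 mm, black felt floor; fits the 18 mm weight. Origin: centre of its floor, 11 mm above the bench; z up, y along the row to the larger bores; it lies at y = -79 mm from the block's middle. A weight fully home stands on it.
- bore_100: The second smallest of four round bores in a row in the storage block (fixed on the grey mat at any angle; dark hardwood, 232 x 72 mm, top 22 mm above the bench): 29 mm wide, 11 mm deep, mouth bevelled 3 mm, black felt floor; fits the 24 mm weight. Origin: centre of its floor, 11 mm above the bench; z up, y along the row to the larger bores; it lies at y = -33 mm from the block's middle. A weight fully home stands on it.
- bore_200: The second largest of four round bores in a row in the storage block (fixed on the grey mat at any angle; dark hardwood, 232 x 72 mm, top 22 mm above the bench): 36 mm wide, 11 mm deep, mouth bevelled 3 mm, black felt floor; fits the 31 mm weight. Origin: centre of its floor, 11 mm above the bench; z up, y along the row to the larger bores; it lies at y = 19.5 mm from the block's middle. A weight fully home stands on it.
- bore_500: The largest of four round bores in a row in the storage block (fixed on the grey mat at any angle; dark hardwood, 232 x 72 mm, top 22 mm above the bench): 45 mm wide, 11 mm deep, mouth bevelled 3 mm, black felt floor; fits the 40 mm weight. Origin: centre of its floor, 11 mm above the bench; z up, y along the row to the larger bores; it lies at y = 79.5 mm from the block's middle. A weight fully home stands on it.
- beaker: A bystander: empty glass beaker, 62 mm in diameter and 80 mm tall, loose, standing on the bench among the weights. Origin at the centre of its underside, z up.
- flask: A bystander: empty conical glass flask, 51 mm across the base and 85 mm tall, loose, standing on the bench among the weights. Origin at the centre of its underside, z up.

How it is judged:
By the outcome, as a careful person would: the job done as asked, in the order asked, and still so for the second after the job is handed in, with the robot touching nothing.
It also fails if it takes over 106 s, if anything falls off the work surface, if the arm or the gripper's body presses on something with over 40 N, if the wrist force passes 120 N, or if a joint passes its speed limit or range.

## Working session

There is one attempt and no reset: what is moved stays moved. The work goes in short steps, Python scripts to look and compute and a tool call to move; the robot and the scene stay as the last step left them, time stands still between calls to the robot, and variables do not carry over. Pictures are saved under pics/ and viewed, at most 14 in all, crops included, and the job is handed in when it is done.

Besides the shell and the picture viewer there is one more tool, called by a JSON object that holds its "fn" and its "kwargs". move_arm: Moves the arm, as the interface text tells. Its arguments: {"type":"object","properties":{"moves":{"type":"array","items":{"type":"array","items":{"type":"array","items":{"type":"number"}}}}},"required":["moves"]}

```bash
mkdir -p pics; ls; cat > h.py <<'E'
import numpy as np, cv2, json
from scipy.spatial.transform import Rotation as R
from workcell import monitor, vision, job
def shot(name,fn):
    o=monitor.get_obs(); c=vision.camera(name)
    cv2.imwrite('pics/'+fn+'.png',c['color'][:,:,::-1])
    if 'hand_eye' in c:
        T=np.eye(4);T[:3,:3]=R.from_quat(o['tool_rot']).as_matrix();T[:3,3]=o['eef_pos'];T=T@np.array(c['hand_eye'])
    else:
        a=np.array(c['attitude']);T=np.eye(4);T[:3,:3]=a if a.shape==(3,3) else R.from_quat(a).as_matrix();T[:3,3]=c['eye']
    np.savez('pics/'+fn+'.npz',K=c['camera_matrix'],T=T,d=np.array(c.get('distortion',c.get('dist_coeffs',np.zeros(5))),float))
    return c
def ray(fn,uv):
    z=np.load('pics/'+fn+'.npz'); p=cv2.undistortPoints(np.array([[uv]],float),z['K'],z['d'])[0,0]
    return z['T'][:3,3], z['T'][:3,:3]@np.array([p[0],-p[1],-1])
def onz(fn,uv,h):
    e,d=ray(fn,uv); return e+d*(h-e[2])/d[2]
def tri(a,ua,b,ub):
    e1,d1=ray(a,ua);e2,d2=ray(b,ub)
    s=np.linalg.lstsq(np.c_[d1,-d2],e2-e1,rcond=None)[0]
    p,q=e1+s[0]*d1,e2+s[1]*d2
    return (p+q)/2, np.linalg.norm(p-q)
def proj(fn,P):
    z=np.load('pics/'+fn+'.npz'); q=(np.array(P)-z['T'][:3,3])@z['T'][:3,:3]
    return cv2.projectPoints(np.array([[q[0],-q[1],-q[2]]]),np.zeros(3),np.zeros(3),z['K'],z['d'])[0].ravel()
E
python3 - <<'E'
from h import *
for n in ['scene','top']:
    c=shot(n,n+'0'); print({k:(v if k!='color' else 0) for k,v in c.items()})
print(monitor.get_obs())
E
```

```text
pics
{'color': 0, 'camera_matrix': array([[373.47256574,   0.        , 317.60506677],
       [  0.        , 373.47256574, 196.9315524 ],
       [  0.        ,   0.        ,   1.        ]]), 'eye': array([0.06615363, 0.20656481, 0.6716249 ]), 'attitude': array([-0.1869233 ,  0.30139601,  0.80611281, -0.47371115])}
{'color': 0, 'camera_matrix': array([[435.74958839,   0.        , 318.43692208],
       [  0.        , 435.74958839, 206.09749008],
       [  0.        ,   0.        ,   1.        ]]), 'eye': array([ 0.44799873, -0.07866414,  1.23931522]), 'attitude': array([-0.04514828,  0.02691537,  0.70733823, -0.70491831])}
{'clock': 0.1, 'joint_pos': array([-1.30795514e+00,  2.41324420e-01,  3.84826095e-03,  1.33519209e+00,
        2.47678826e-05,  1.57083821e+00]), 'joint_vel': array([-0.00172221, -0.00048241,  0.00275427, -0.00047546,  0.00149548,
       -0.00130716]), 'tau': array([ 2.89426926e-04, -3.73137867e+01,  2.53009862e+01,  1.08427129e-02,
        3.94110634e-05, -5.73137569e-06]), 'eef_pos': array([ 0.12977238, -0.48227774,  0.2305045 ]), 'tool_rot': array([ 9.91379047e-01,  1.31021788e-01, -1.10393095e-04, -9.29510415e-04]), 'ft_force': array([0.41456293, 0.50023   , 0.44438049]), 'ft_torque': array([-0.01684135,  0.02797996,  0.0251508 ]), 'grasp_force': 0.0, 'grip_width': 0.08563838709888953}
```

View pics/scene0.png

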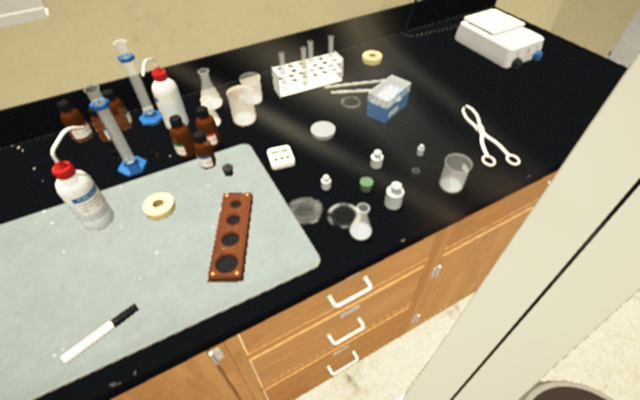

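View pics/top0.png

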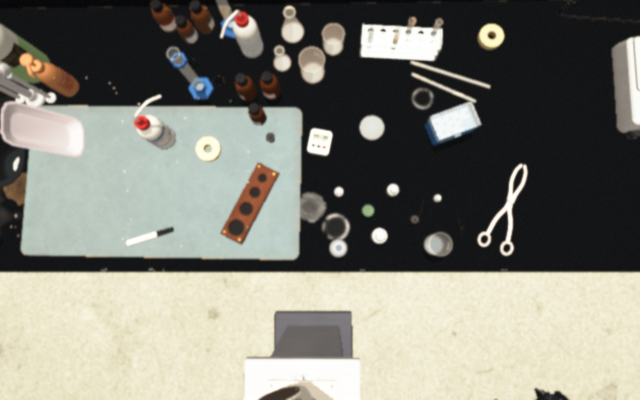

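The scene view shows weights at about (326,182), (377,158), (420,150) and (394,195), the flask at (360,222), the beaker at (456,172) and the block at (231,237). The top view has the same weights at (339,191), (393,189), (437,198) and (379,236), with the block around (250,203). I'll enlarge both.

```bash
python3 - <<'E'
from h import *
a=cv2.imread('pics/top0.png')[170:265,300:460]; b=cv2.imread('pics/scene0.png')[135:245,290:480]
a=cv2.resize(a,None,fx=5,fy=5,interpolation=cv2.INTER_CUBIC)
b=cv2.resize(b,None,fx=4.2,fy=4.2,interpolation=cv2.INTER_CUBIC)
cv2.imwrite('pics/c1.png',a);cv2.imwrite('pics/c2.png',b)
c=cv2.imread('pics/top0.png')[155:250,215:285];d=cv2.imread('pics/scene0.png')[185:287,200:262]
c=cv2.resize(c,(420,570),interpolation=cv2.INTER_CUBIC);d=cv2.resize(d,(372,612),interpolation=cv2.INTER_CUBIC)[:570]
cv2.imwrite('pics/c3.png',np.hstack([c,d]))
E
```

```text
(no output)
```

View pics/c1.png

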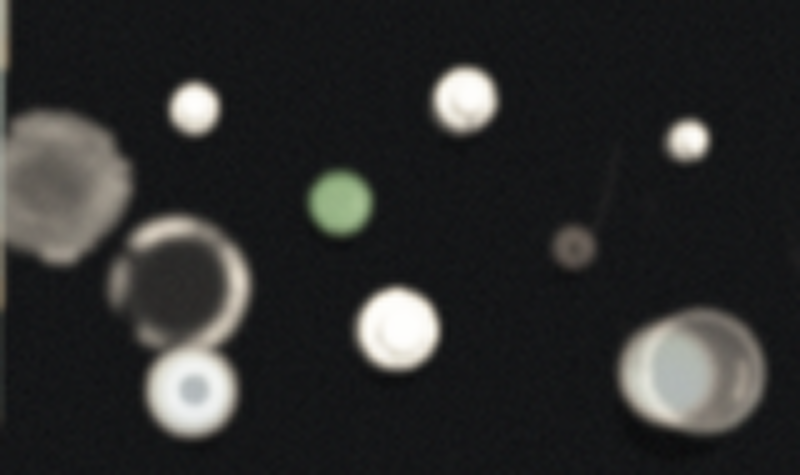

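View pics/c2.png

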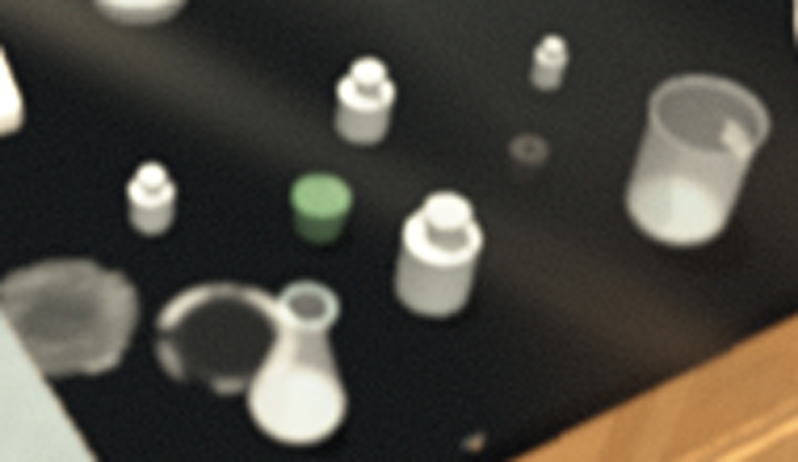

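View pics/c3.png

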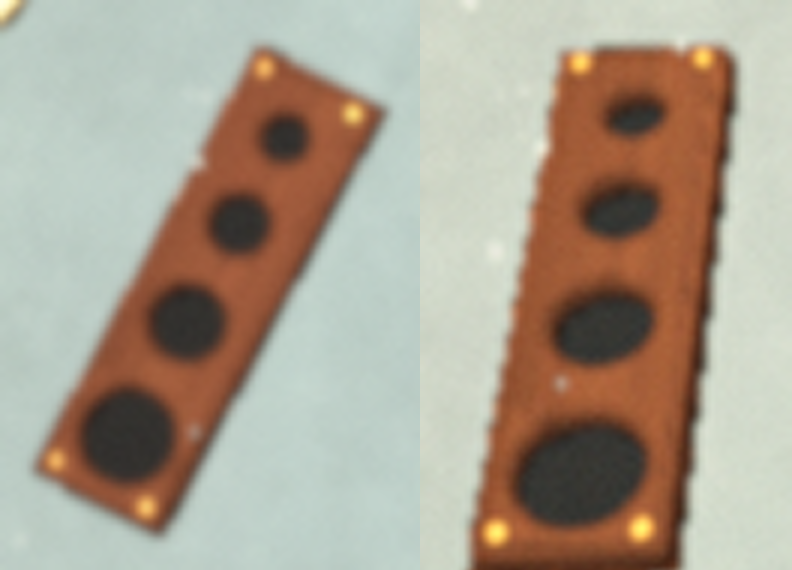

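Crop c1 shows the bodies at (195,109), (465,100), (688,140) and (398,329). Crop c2 shows the knob tops at (152,173), (369,69), (553,44) and (447,210). In c3 the block's brass pins sit at (264,67), (352,113), (57,460) and (147,507) in the top half, and at (580,63), (703,57), (496,532) and (641,527) in the scene half. Next I'll triangulate them.

```bash
python3 - <<'E'
from h import *
np.set_printoptions(precision=4,suppress=True)
def m(x,y,u0,v0,s): return (u0+(x+.5)/s-.5, v0+(y+.5)/s-.5)
W={'100':((195,109),(152,173),.037,.026),'200':((465,100),(369,69),.046,.031),'50':((688,140),(553,44),.030,.022),'500':((398,329),(447,210),.064,.045)}
for k,(a,b,h,hb) in W.items():
    a=m(*a,300,170,5);b=m(*b,290,135,4.2)
    print(k,tri('top0',a,'scene0',b),'top@hb',onz('top0',a,hb),'scene@h',onz('scene0',b,h))
P=[((264,67),(160,63)),((352,113),(283,57)),((57,460),(76,532)),((147,507),(221,527))]
for a,b in P:
    a=m(*a,215,155,6);b=m(*b,200,185,6)
    print('pin',tri('top0',a,'scene0',b),onz('top0',a,.022),onz('scene0',b,.022))
for n,a in zip(('50','100','200','500'),[(285,137),(239,223),(186,322),(127,434)]): print('bore',n,onz('top0',m(*a,215,155,6),.020))
for n,a,h in (('beaker top',(700,372),.08),('flask top',(194,389),.085),('flask base',(192,391),.01),('green',(341,203),.02),('beakerbase',(675,370),.0)): print(n,onz('top0',m(*a,300,170,5),h))
E
```

```text
100 (array([ 0.6117, -0.1039,  0.0388]), np.float64(2.387572928711691e-05)) top@hb [ 0.6134 -0.1041  0.026 ] scene@h [ 0.6132 -0.1048  0.037 ]
200 (array([ 0.6139, -0.2521,  0.0502]), np.float64(0.0012149335192619033)) top@hb [ 0.6169 -0.2544  0.031 ] scene@h [ 0.6172 -0.2557  0.046 ]
50 (array([ 0.5934, -0.3776,  0.0313]), np.float64(0.0012985077287013286)) top@hb [ 0.5949 -0.3794  0.022 ] scene@h [ 0.594  -0.3793  0.03  ]
500 (array([ 0.4878, -0.2119,  0.0658]), np.float64(0.0018966180948501478)) top@hb [ 0.4892 -0.2136  0.045 ] scene@h [ 0.4885 -0.2139  0.064 ]
pin (array([0.689 , 0.1225, 0.0197]), np.float64(0.0014110898319037821)) [0.6889 0.1228 0.022 ] [0.6865 0.1222 0.022 ]
pin (array([0.6661, 0.0799, 0.0221]), np.float64(0.0019175216402956376)) [0.6665 0.0808 0.022 ] [0.6656 0.079  0.022 ]
pin (array([0.5027, 0.2175, 0.021 ]), np.float64(0.0013207079089794258)) [0.5029 0.2179 0.022 ] [0.5017 0.2168 0.022 ]
pin (array([0.4806, 0.1748, 0.0214]), np.float64(0.001068513160944646)) [0.4808 0.1752 0.022 ] [0.48   0.1743 0.022 ]
bore 50 [0.6555 0.1128 0.02  ]
bore 100 [0.6146 0.1341 0.02  ]
bore 200 [0.5677 0.1586 0.02  ]
bore 500 [0.5151 0.1856 0.02  ]
beaker top [ 0.4649 -0.3677  0.08  ]
flask top [ 0.4565 -0.1014  0.085 ]
flask base [ 0.456  -0.1017  0.01  ]
green [ 0.5606 -0.1857  0.02  ]
beakerbase [ 0.4672 -0.3737  0.    ]
```

Heights and spacing match the text (pins about 21 mm, weight tops within 4 mm). I'll move above weight_50 and turn so the fingers close across the block's row.

{"fn": "move_arm", "kwargs": {"moves": [[[0.05, 0, 0, 10, 40], [0.1, 0, 0, 20, 40], [0.15, 0.01, 0, 30, 40], [0.2, 0.02, 0, 40, 40], [0.25, 0.04, 0, 50, 40]]]}}

```text
clock: 0.72
eef_pos: [0.3813, -0.4425, 0.2305]
tool_rot: [0.842, 0.54, -0.0, -0.0]
ft_force: [0.1, -0.9, -0.0]
grip_width: 0.0341
grasp_force: 0.0
```

{"fn": "move_arm", "kwargs": {"moves": [[[0.05, 0.01, 0, 10, 40], [0.1, 0.03, -0.01, 20, 40], [0.15, 0.04, -0.03, 30, 40], [0.18, 0.05, -0.05, 40, 40], [0.18, 0.055, -0.07, 50, 40]]]}}

```text
clock: 1.35
eef_pos: [0.5621, -0.3861, 0.1588]
tool_rot: [0.533, 0.846, 0.0, -0.001]
ft_force: [-0.2, 0.2, 0.0]
grip_width: 0.0341
grasp_force: 0.0
```

{"fn": "move_arm", "kwargs": {"moves": [[[0, 0, 0, 10, 40], [0, 0, 0, 20, 40], [0, 0, 0, 30, 40], [0, 0, 0, 38, 40], [0, 0, 0, 38, 40]]]}}

```text
clock: 1.98
eef_pos: [0.5596, -0.3876, 0.1605]
tool_rot: [0.234, 0.972, 0.0, -0.001]
ft_force: [0.0, -0.1, 0.5]
grip_width: 0.0339
grasp_force: 0.0
```

```bash
python3 - <<'E'
from h import *
c=shot('wrist','w0'); print({k:v for k,v in c.items() if k!='color'}); o=monitor.get_obs(); print(o)
z=np.load('pics/w0.npz');print(z['T']); print(proj('w0',[.5945,-.3793,.03]))
E
```

```text
{'camera_matrix': array([[355.0050311 ,   0.        , 320.78520732],
       [  0.        , 355.0050311 , 196.14173098],
       [  0.        ,   0.        ,   1.        ]]), 'hand_eye': array([[-1.14915836e-03,  9.48166259e-01,  3.17772600e-01,
         8.15305928e-02],
       [ 9.99999338e-01,  1.06909948e-03,  4.26322288e-04,
         1.24217819e-03],
       [ 6.44938872e-05,  3.17772879e-01, -9.48166859e-01,
        -1.43308747e-01],
       [ 0.00000000e+00,  0.00000000e+00,  0.00000000e+00,
         1.00000000e+00]])}
{'clock': 2.025, 'joint_pos': array([-6.05808205e-01,  6.43680519e-01,  4.44141563e-01,  1.37245378e+00,
       -2.10111089e-05, -1.33198634e-01]), 'joint_vel': array([-0.00091381, -0.0026118 ,  0.00092276, -0.00155353,  0.00022815,
        0.00153528]), 'tau': array([ 8.66172166e-03, -5.55530906e+01,  2.54502761e+01,  1.02576998e-02,
        1.74924221e-04, -6.71585184e-02]), 'eef_pos': array([ 0.55963104, -0.38766285,  0.16064613]), 'tool_rot': array([ 2.34111661e-01,  9.72209531e-01,  2.06246172e-04, -5.61623027e-04]), 'ft_force': array([-0.20715666, -0.79636165, -0.113637  ]), 'ft_torque': array([ 0.0069425 ,  0.06189635, -0.05859488]), 'grasp_force': 0.0, 'grip_width': 0.034508156978161945}
[[ 4.55608478e-01 -8.44436096e-01 -2.81688826e-01  4.87692189e-01]
 [ 8.90180264e-01  4.32234528e-01  1.44056966e-01 -3.49571552e-01]
 [ 1.08734842e-04 -3.16387409e-01  9.48630063e-01  3.03928547e-01]
 [ 0.00000000e+00  0.00000000e+00  0.00000000e+00  1.00000000e+00]]
[347.53381167 215.89874086]
```

View pics/w0.png

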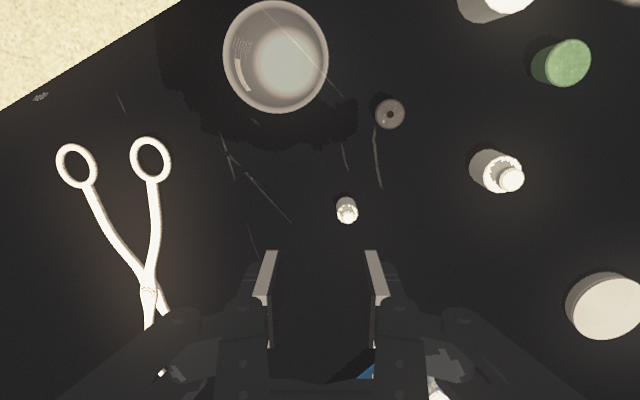

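The wrist view shows weight_50 at (347,210), almost exactly where it was predicted (347.5,216). Weight_200 is at (505,175) and the beaker at (275,57). I'll refine the positions by matching silhouettes.

```bash
cat >> h.py <<'E'
D={'50':(9,22,6,30),'100':(12,26,7.5,37),'200':(15.5,31,9.5,46),'500':(20,45,12.5,64)}
def sil(fn,xy,k,z0=0):
    rb,hb,rk,h=[v/1000 for v in D[k]]; t=np.linspace(0,2*np.pi,40,endpoint=False); M=np.zeros((400,640),np.uint8)
    for r,a,b in((rb,0,hb),(rk,hb,h)):
        q=[proj(fn,[xy[0]+r*np.cos(s),xy[1]+r*np.sin(s),z0+z]) for s in t for z in(a,b)]
        cv2.fillConvexPoly(M,cv2.convexHull(np.round(np.array(q)*16).astype(np.int32)),255,shift=4)
    return M
def fit(fn,xy,k,thr=90,z0=0,pad=14):
    g=cv2.cvtColor(cv2.imread('pics/'+fn+'.png'),cv2.COLOR_BGR2GRAY); M=sil(fn,xy,k,z0)
    roi=cv2.dilate(M,np.ones((pad,pad)))
    n,L,S,C=cv2.connectedComponentsWithStats(((g>thr)&(roi>0)).astype(np.uint8)); i=1+np.argmax(S[1:,4]); B=S[i]
    bc=np.array([B[0]+(B[2]-1)/2,B[1]+(B[3]-1)/2]); xy=np.array(xy,float)
    for _ in range(4):
        x,y,w,h=cv2.boundingRect(sil(fn,xy,k,z0)); pc=np.array([x+(w-1)/2,y+(h-1)/2])
        hh=D[k][3]/2000+z0; p=proj(fn,[*xy,hh])+bc-pc; xy=onz(fn,p,hh)[:2]
    return xy,B[2:4],(w,h)
E
python3 - <<'E'
from h import *
for f in('w0','top0','scene0'):
  for k,xy in {'50':(.5945,-.3793),'200':(.617,-.255),'100':(.613,-.104),'500':(.489,-.2137)}.items():
    try:
        if f=='w0' and k in('100','500'): continue
        print(f,k,fit(f,xy,k,pad=14 if f=='w0' else 6))
    except Exception as e: print(f,k,e)
E
```

```text
w0 50 (array([ 0.59615126, -0.37913208]), array([23, 27], dtype=int32), (23, 29))
w0 200 (array([ 0.61876965, -0.25430903]), array([56, 45], dtype=int32), (58, 47))
top0 50 (array([ 0.5973162 , -0.38217591]), array([9, 8], dtype=int32), (9, 8))
top0 200 (array([ 0.61982267, -0.25645171]), array([14, 14], dtype=int32), (14, 14))
top0 100 (array([ 0.61584804, -0.10401932]), array([10, 11], dtype=int32), (10, 11))
top0 500 (array([ 0.49174864, -0.21511874]), array([17, 17], dtype=int32), (17, 16))
scene0 50 (array([ 0.59697275, -0.38297207]), array([ 8, 13], dtype=int32), (10, 13))
scene0 200 (array([ 0.61946882, -0.2582532 ]), array([14, 21], dtype=int32), (14, 21))
scene0 100 (array([ 0.613, -0.104]), array([12, 17], dtype=int32), (11, 17))
scene0 500 (array([ 0.48968618, -0.21561891]), array([21, 30], dtype=int32), (21, 30))
```

{"fn": "move_arm", "kwargs": {"moves": [[[0.036, 0.009, -0.04, 0, 40], [0.036, 0.009, -0.08, 0, 40], [0.036, 0.009, -0.12, 0, 40], [0.036, 0.009, -0.148, 0, 40], [0.036, 0.009, -0.148, 0, 40]]]}}

```text
clock: 2.65
eef_pos: [0.5934, -0.3773, 0.0096]
tool_rot: [0.234, 0.972, 0.001, -0.004]
ft_force: [-0.4, -0.1, -0.2]
grip_width: 0.0343
grasp_force: 0.0
```

{"fn": "move_arm", "kwargs": {"moves": [[[0, 0, 0, 0, 10], [0, 0, 0, 0, 5], [0, 0, 0, 0, 5]]]}}

```text
clock: 3.02
eef_pos: [0.5967, -0.3794, 0.015]
tool_rot: [0.233, 0.972, -0.0, 0.001]
ft_force: [0.1, -0.1, -0.4]
grip_width: 0.0144
grasp_force: 58.5
```

{"fn": "move_arm", "kwargs": {"moves": [[[0, 0, 0, 0, 5], [0, 0, 0.03, 0, 5], [0, 0, 0.06, 0, 5], [0, 0, 0.1, 0, 5], [0, 0, 0.1, 0, 5]]]}}

```text
clock: 3.65
eef_pos: [0.5984, -0.3804, 0.1185]
tool_rot: [0.233, 0.972, -0.002, 0.004]
ft_force: [0.3, -0.5, -0.9]
grip_width: 0.0141
grasp_force: 58.6
```

```bash
python3 - <<'E'
from h import *
c=shot('wrist','w1'); o=monitor.get_obs(); print(o['eef_pos'],o['grip_width'],o['grasp_force'],o['ft_force'])
shot('scene','s1')
a=cv2.imread('pics/w1.png')[180:330,220:420]; b=cv2.imread('pics/s1.png')[90:190,370:470]
cv2.imwrite('pics/c4.png',np.hstack([cv2.resize(a,(533,400)),cv2.resize(b,(260,400))]))
E
```

```text
[ 0.59713444 -0.3796612   0.11585529] 0.014277633816285358 58.54859411716461 [ 0.60450431 -0.76220862 -0.15831329]
```

View pics/c4.png

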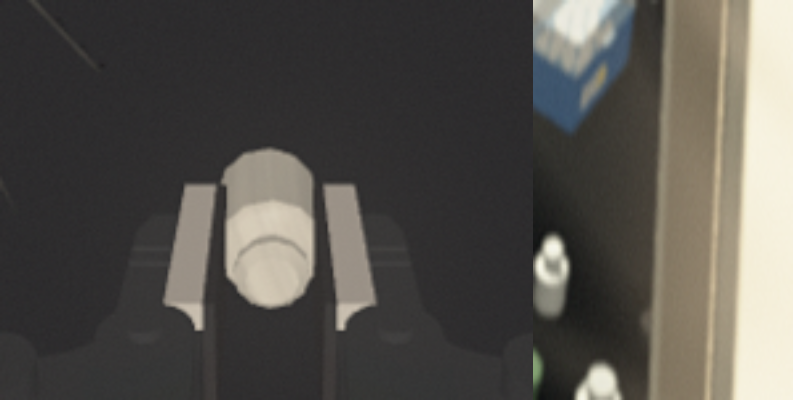

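Weight_50 is held upright by its body. On to bore_50.

{"fn": "move_arm", "kwargs": {"moves": [[[0.008, 0.06, 0.01, 0, 5], [0.015, 0.12, 0.02, 0, 5], [0.022, 0.18, 0.02, 0, 5], [0.03, 0.24, 0.02, 0, 5], [0.036, 0.3, 0.02, 0, 5]]]}}

```text
clock: 4.38
eef_pos: [0.6307, -0.0768, 0.1312]
tool_rot: [0.233, 0.972, -0.0, -0.002]
ft_force: [0.9, 0.7, -1.4]
grip_width: 0.0144
grasp_force: 58.6
```

{"fn": "move_arm", "kwargs": {"moves": [[[0.008, 0.06, 0, 0, 5], [0.015, 0.12, 0, 0, 5], [0.02, 0.17, 0, 0, 5], [0.022, 0.192, 0, 0, 5], [0.022, 0.192, 0, 0, 5]]]}}

```text
clock: 5.0
eef_pos: [0.653, 0.1143, 0.1316]
tool_rot: [0.232, 0.973, -0.001, -0.001]
ft_force: [0.1, 0.2, -0.4]
grip_width: 0.014
grasp_force: 58.7
```

```bash
python3 - <<'E'
from h import *
shot('wrist','w2'); o=monitor.get_obs(); print(o['eef_pos'],o['grip_width'],o['grasp_force'],o['ft_force'])
c=np.array([.5846,.1487]);u=np.array([-.890,.455])
for n,d in(('50',-.079),('100',-.033),('200',.0195),('500',.0795)): print(n,c+d*u,proj('w2',[*(c+d*u),.021]))
E
```

```text
[0.65313311 0.11272034 0.13195803] 0.014070246500467978 58.666216135025024 [-0.55123516 -0.12529084  0.59251337]
50 [0.65491  0.112755] [318.86102248 194.97537643]
100 [0.61397  0.133685] [318.9911301  133.69063137]
200 [0.567245  0.1575725] [319.15915761  54.54443003]
500 [0.513845  0.1848725] [319.38255636 -50.68334645]
```

View pics/w2.png

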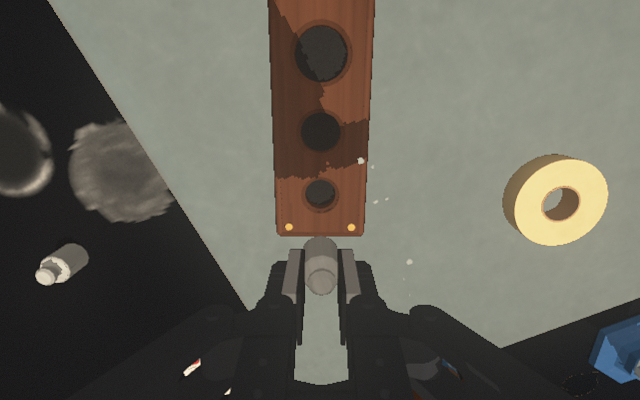

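The bores appear at (320,194), (320,131) and (321,53), within 2 px (about 1.5 mm) of the prediction. I'll correct for that and lower.

{"fn": "move_arm", "kwargs": {"moves": [[[0.001, 0.001, -0.03, 0, 5], [0.001, 0.001, -0.06, 0, 5], [0.001, 0.001, -0.085, 0, 5], [0.001, 0.001, -0.09, 0, 5], [0.001, 0.001, -0.09, 0, 5]]]}}

```text
clock: 5.68
eef_pos: [0.655, 0.1126, 0.0435]
tool_rot: [0.234, 0.972, -0.0, -0.0]
ft_force: [-0.3, -0.2, -0.5]
grip_width: 0.0147
grasp_force: 58.7
```

{"fn": "move_arm", "kwargs": {"moves": [[[0, 0, -0.003, 0, 5], [0, 0, -0.006, 0, 5], [0, 0, -0.009, 0, 5], [0, 0, -0.011, 0, 5], [0, 0, -0.011, 0, 5]]]}}

```text
clock: 6.3
eef_pos: [0.6546, 0.1143, 0.032]
tool_rot: [0.233, 0.973, -0.0, -0.0]
ft_force: [0.3, 0.1, -0.7]
grip_width: 0.014
grasp_force: 58.7
```

{"fn": "move_arm", "kwargs": {"moves": [[[0, 0, -0.001, 0, 5], [0, 0, -0.002, 0, 5], [0, 0, -0.003, 0, 5], [0, 0, -0.004, 0, 5], [0, 0, -0.004, 0, 5]]]}}

```text
clock: 6.92
eef_pos: [0.6548, 0.1141, 0.0282]
tool_rot: [0.233, 0.972, -0.0, -0.0]
ft_force: [0.1, 0.7, -0.5]
grip_width: 0.0141
grasp_force: 58.7
```

{"fn": "move_arm", "kwargs": {"moves": [[[0, 0, -0.001, 0, 5], [0, 0, -0.0015, 0, 5], [0, 0, -0.002, 0, 5], [0, 0, -0.002, 0, 5]]]}}

```text
clock: 7.42
eef_pos: [0.6549, 0.1141, 0.0262]
tool_rot: [0.233, 0.972, -0.0, -0.0]
ft_force: [0.3, 0.1, -1.4]
grip_width: 0.0142
grasp_force: 58.7
```

{"fn": "move_arm", "kwargs": {"moves": [[[0, 0, -0.0005, 0, 5], [0, 0, -0.001, 0, 5], [0, 0, -0.001, 0, 5]]]}}

```text
clock: 7.8
eef_pos: [0.655, 0.1142, 0.0257]
tool_rot: [0.233, 0.972, 0.0, 0.0]
ft_force: [-0.0, 0.7, 1.5]
grip_width: 0.0143
grasp_force: 58.8
```

{"fn": "move_arm", "kwargs": {"moves": [[[0, 0, -0.0005, 0, 5], [0, 0, -0.001, 0, 5], [0, 0, -0.001, 0, 5]]]}}

```text
clock: 8.18
eef_pos: [0.6552, 0.1141, 0.0255]
tool_rot: [0.233, 0.972, 0.0, 0.0]
ft_force: [-2.3, -1.4, 6.4]
grip_width: 0.0142
grasp_force: 59.3
```

Contact came at TCP z 0.0255, which is where the floor should be. Release and retreat.

{"fn": "move_arm", "kwargs": {"moves": [[[0, 0, 0.0005, 0, 30], [0, 0, 0.0005, 0, 35], [0, 0, 0.0005, 0, 35], [0, 0, 0.02, 0, 35], [0, 0, 0.06, 0, 40]]]}}

```text
clock: 8.8
eef_pos: [0.6529, 0.1138, 0.082]
tool_rot: [0.233, 0.972, -0.001, -0.003]
ft_force: [-0.8, 0.7, 1.0]
grip_width: 0.0341
grasp_force: 0.0
```

{"fn": "move_arm", "kwargs": {"moves": [[[-0.01, -0.06, 0.05, 0, 45], [-0.02, -0.12, 0.05, 0, 45], [-0.034, -0.18, 0.05, 0, 45], [-0.04, -0.219, 0.05, 0, 45], [-0.04, -0.219, 0.05, 0, 45]]]}}

```text
clock: 9.43
eef_pos: [0.614, -0.1088, 0.1343]
tool_rot: [0.236, 0.972, -0.0, -0.0]
ft_force: [-0.0, 1.3, -0.2]
grip_width: 0.0379
grasp_force: 0.0
```

```bash
python3 - <<'E'
from h import *
shot('wrist','w3'); o=monitor.get_obs(); print(o['eef_pos'],o['grip_width'])
print(proj('w3',[.615,-.104,.03]))
print(fit('w3',(.615,-.104),'100'))
E
```

```text
[ 0.61446141 -0.10669587  0.13420228] 0.03889208594616701
[325.7505469  192.54717766]
(array([ 0.61463971, -0.1029582 ]), array([33, 38], dtype=int32), (33, 40))
```

View pics/w3.png

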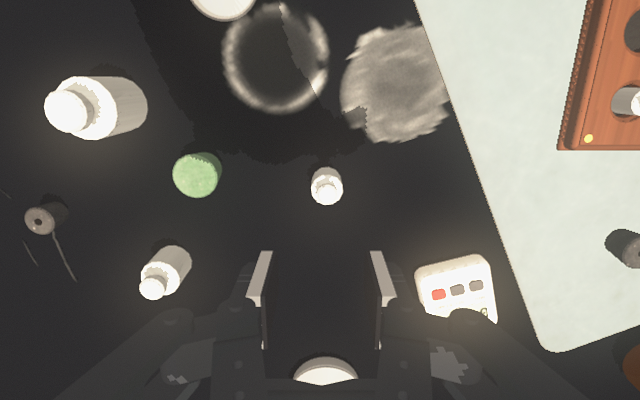

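Weight_100 is at (327,187) in the wrist view, and the area round it is clear. Descend and grip.

{"fn": "move_arm", "kwargs": {"moves": [[[0, 0.003, -0.04, 0, 50], [0, 0.003, -0.08, 0, 50], [0, 0.003, -0.11, 0, 50], [0, 0.003, -0.12, 0, 50], [0, 0.003, -0.12, 0, 50]]]}}

```text
clock: 10.1
eef_pos: [0.6148, -0.1008, 0.0139]
tool_rot: [0.232, 0.973, 0.0, -0.001]
ft_force: [-0.1, -0.1, 0.6]
grip_width: 0.0427
grasp_force: 0.0
```

{"fn": "move_arm", "kwargs": {"moves": [[[0, 0, 0, 0, 20], [0, 0, 0, 0, 5], [0, 0, 0, 0, 5], [0, 0, 0, 0, 5]]]}}

```text
clock: 10.6
eef_pos: [0.6165, -0.1019, 0.0163]
tool_rot: [0.233, 0.972, 0.0, 0.002]
ft_force: [-0.2, 1.7, 6.3]
grip_width: 0.021
grasp_force: 59.0
```

{"fn": "move_arm", "kwargs": {"moves": [[[0, 0, 0.03, 0, 5], [0, 0, 0.06, 0, 5], [0, 0.01, 0.09, 0, 5], [0, 0.05, 0.105, 0, 5], [0, 0.11, 0.11, 0, 5]]]}}

```text
clock: 11.22
eef_pos: [0.6158, 0.0075, 0.1259]
tool_rot: [0.235, 0.972, 0.0, 0.002]
ft_force: [0.9, 0.6, -1.0]
grip_width: 0.0209
grasp_force: 58.8
```

{"fn": "move_arm", "kwargs": {"moves": [[[0, 0.05, 0, 0, 5], [0, 0.1, 0, 0, 5], [-0.001, 0.126, 0, 0, 5], [-0.001, 0.126, 0, 0, 5], [-0.001, 0.126, 0, 0, 5]]]}}

```text
clock: 11.85
eef_pos: [0.6136, 0.1335, 0.1241]
tool_rot: [0.233, 0.972, -0.0, -0.0]
ft_force: [-0.5, -0.2, -1.2]
grip_width: 0.021
grasp_force: 58.9
```

```bash
python3 - <<'E'
from h import *
shot('wrist','w4'); o=monitor.get_obs(); print(o['eef_pos'],o['grip_width'])
c=np.array([.5843,.1502]);u=np.array([-.890,.455])
for n,d in(('100',-.033),('200',.0195),('500',.0795)): print(n,c+d*u,proj('w4',[*(c+d*u),.022]))
print(sil('w4',(.6137,.1352),'100',o['eef_pos'][2]-.0163).nonzero()[0].min())
p=proj('w4',[*(o['eef_pos'][:2]+.0012*u),o['eef_pos'][2]+.0207]);print('knob',p)
a=cv2.imread('pics/w4.png')[0:330,190:450];cv2.imwrite('pics/c5.png',cv2.resize(a,(470,597),interpolation=cv2.INTER_CUBIC))
E
```

```text
[0.61376087 0.13310598 0.12415117] 0.020726942307702514
100 [0.61367  0.135185] [321.39476577 194.30702083]
200 [0.566945  0.1590725] [321.50367728 121.09198574]
500 [0.513545  0.1863725] [321.64811051  23.99770757]
226
knob [317.06694612 290.04392637]
```

View pics/c5.png

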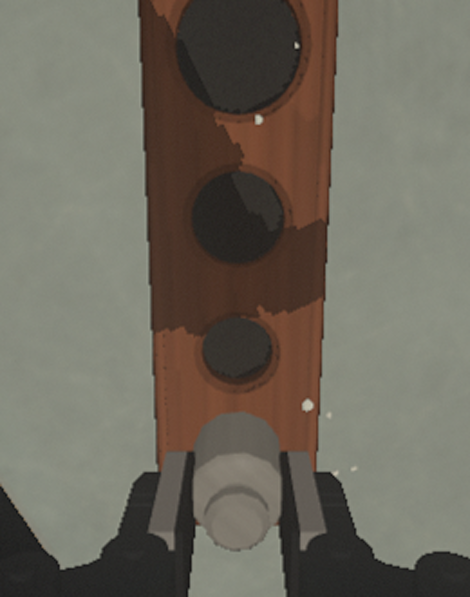

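In the crop, bore_100's rim is centred at about (238,353), i.e. (321.6,195), and the knob is at (236,523). The hand needs roughly 0.7 mm of sideways correction. Lower.

{"fn": "move_arm", "kwargs": {"moves": [[[0, 0.001, -0.03, 0, 5], [0, 0.001, -0.06, 0, 5], [0, 0.001, -0.076, 0, 5], [0, 0.001, -0.08, 0, 5], [0, 0.001, -0.08, 0, 5]]]}}

```text
clock: 12.52
eef_pos: [0.6145, 0.1348, 0.0449]
tool_rot: [0.233, 0.972, 0.0, 0.0]
ft_force: [0.2, 0.1, -0.5]
grip_width: 0.021
grasp_force: 58.9
```

{"fn": "move_arm", "kwargs": {"moves": [[[0, 0, -0.003, 0, 5], [0, 0, -0.006, 0, 5], [0, 0, -0.009, 0, 5], [0, 0, -0.012, 0, 5], [0, 0, -0.012, 0, 5]]]}}

```text
clock: 13.15
eef_pos: [0.6135, 0.1351, 0.0319]
tool_rot: [0.233, 0.972, -0.0, -0.0]
ft_force: [0.1, -0.6, -1.2]
grip_width: 0.0208
grasp_force: 58.9
```

{"fn": "move_arm", "kwargs": {"moves": [[[0, 0, -0.001, 0, 5], [0, 0, -0.002, 0, 5], [0, 0, -0.003, 0, 5], [0, 0, -0.003, 0, 5]]]}}

```text
clock: 13.65
eef_pos: [0.6138, 0.1352, 0.0292]
tool_rot: [0.233, 0.972, -0.0, -0.0]
ft_force: [-0.2, 0.3, -1.5]
grip_width: 0.0209
grasp_force: 58.9
```

{"fn": "move_arm", "kwargs": {"moves": [[[0, 0, -0.0005, 0, 5], [0, 0, -0.001, 0, 5], [0, 0, -0.0015, 0, 5], [0, 0, -0.0015, 0, 5]]]}}

```text
clock: 14.15
eef_pos: [0.6139, 0.1352, 0.0278]
tool_rot: [0.233, 0.972, -0.0, -0.0]
ft_force: [-0.1, 0.4, -1.8]
grip_width: 0.0209
grasp_force: 58.9
```

{"fn": "move_arm", "kwargs": {"moves": [[[0, 0, -0.0005, 0, 5], [0, 0, -0.001, 0, 5], [0, 0, -0.001, 0, 5]]]}}

```text
clock: 14.52
eef_pos: [0.6139, 0.1352, 0.0274]
tool_rot: [0.233, 0.972, 0.0, 0.0]
ft_force: [-1.4, -1.2, 3.9]
grip_width: 0.0208
grasp_force: 59.2
```

Contact came at 0.0274, as predicted. Release and go to weight_200.

{"fn": "move_arm", "kwargs": {"moves": [[[0, 0, 0.0005, 0, 35], [0, 0, 0.0005, 0, 40], [0, 0, 0.0005, 0, 45], [0, 0, 0.02, 0, 45], [0, 0, 0.06, 0, 50]]]}}

```text
clock: 15.15
eef_pos: [0.612, 0.1348, 0.0849]
tool_rot: [0.233, 0.972, -0.001, -0.002]
ft_force: [0.2, -0.4, -0.1]
grip_width: 0.0425
grasp_force: 0.0
```

{"fn": "move_arm", "kwargs": {"moves": [[[0, -0.05, 0.045, 0, 50], [0, -0.11, 0.045, 0, 60], [0, -0.17, 0.045, 0, 60], [0.002, -0.23, 0.045, 0, 60], [0.004, -0.29, 0.045, 0, 60]]]}}

```text
clock: 15.78
eef_pos: [0.6178, -0.1567, 0.1319]
tool_rot: [0.233, 0.973, 0.0, 0.0]
ft_force: [-0.9, 0.8, -0.7]
grip_width: 0.0514
grasp_force: 0.0
```

{"fn": "move_arm", "kwargs": {"moves": [[[0, -0.05, 0, 0, 60], [0, -0.09, 0, 0, 60], [0, -0.097, 0, 0, 60], [0, -0.097, 0, 0, 60]]]}}

```text
clock: 16.27
eef_pos: [0.6177, -0.2519, 0.1314]
tool_rot: [0.233, 0.972, 0.0, -0.0]
ft_force: [-0.0, 0.5, -0.2]
grip_width: 0.0514
grasp_force: 0.0
```

```bash
python3 - <<'E'
from h import *
shot('wrist','w5'); o=monitor.get_obs(); print(o['eef_pos'],o['grip_width'])
print(fit('w5',(.6185,-.2543),'200'),fit('w5',(.49,-.2145),'500'))
E
```

```text
[ 0.61782422 -0.25099671  0.13155024] 0.05154793384750462
(array([ 0.6185, -0.2543]), array([44, 51], dtype=int32), (44, 52)) (array([ 0.48934264, -0.21344062]), array([68, 33], dtype=int32), (69, 33))
```

{"fn": "move_arm", "kwargs": {"moves": [[[0.001, -0.003, -0.04, 0, 60], [0.001, -0.003, -0.08, 0, 60], [0.001, -0.003, -0.105, 0, 60], [0.001, -0.003, -0.115, 0, 60], [0.001, -0.003, -0.115, 0, 60]]]}}

```text
clock: 16.95
eef_pos: [0.619, -0.2536, 0.0166]
tool_rot: [0.232, 0.973, 0.0, -0.0]
ft_force: [-0.4, -0.2, -0.0]
grip_width: 0.0516
grasp_force: 0.0
```

{"fn": "move_arm", "kwargs": {"moves": [[[0, 0, 0, 0, 30], [0, 0, 0, 0, 10], [0, 0, 0, 0, 10], [0, 0, 0, 0, 10], [0, 0, 0, 0, 10]]]}}

```text
clock: 17.58
eef_pos: [0.6203, -0.2552, 0.019]
tool_rot: [0.233, 0.972, -0.0, 0.002]
ft_force: [-0.4, 0.8, 6.6]
grip_width: 0.0283
grasp_force: 59.8
```

{"fn": "move_arm", "kwargs": {"moves": [[[0, 0, 0.03, 0, 10], [0, 0, 0.06, 0, 10], [0, 0.01, 0.09, 0, 10], [0, 0.05, 0.105, 0, 10], [0, 0.11, 0.11, 0, 10]]]}}

```text
clock: 18.2
eef_pos: [0.6195, -0.1457, 0.1281]
tool_rot: [0.235, 0.972, -0.0, 0.001]
ft_force: [0.6, 1.2, -2.9]
grip_width: 0.028
grasp_force: 59.5
```

{"fn": "move_arm", "kwargs": {"moves": [[[-0.01, 0.06, 0, 0, 10], [-0.02, 0.12, 0, 0, 10], [-0.03, 0.18, 0, 0, 10], [-0.04, 0.24, 0, 0, 10], [-0.051, 0.3, 0, 0, 10]]]}}

```text
clock: 18.82
eef_pos: [0.5672, 0.1568, 0.1267]
tool_rot: [0.233, 0.972, -0.0, -0.0]
ft_force: [0.8, -0.6, -2.1]
grip_width: 0.0281
grasp_force: 59.5
```

{"fn": "move_arm", "kwargs": {"moves": [[[0, 0.002, 0, 0, 10], [0, 0.002, 0, 0, 10]]]}}

```text
clock: 19.08
eef_pos: [0.5676, 0.1572, 0.1265]
tool_rot: [0.233, 0.973, -0.0, -0.0]
ft_force: [-0.3, -0.6, -2.4]
grip_width: 0.0283
grasp_force: 59.6
```

```bash
python3 - <<'E'
from h import *
shot('wrist','w6'); o=monitor.get_obs(); print(o['eef_pos'],o['grip_width'])
c=np.array([.5842,.1497]);u=np.array([-.890,.455])
for n,d in(('200',.0195),('500',.0795)): print(n,c+d*u,proj('w6',[*(c+d*u),.022]))
p=proj('w6',[*(o['eef_pos'][:2]+.002*u),o['eef_pos'][2]+.027]);print('knob',p)
a=cv2.imread('pics/w6.png')[0:330,190:450];cv2.imwrite('pics/c6.png',cv2.resize(a,(470,597),interpolation=cv2.INTER_CUBIC))
E
```

```text
[0.56782634 0.15631127 0.12658574] 0.028475684306128207
200 [0.566845  0.1585725] [320.62448493 192.51449053]
500 [0.513445  0.1858725] [320.80123647 108.61483118]
knob [316.01642276 298.29389808]
```

View pics/c6.png

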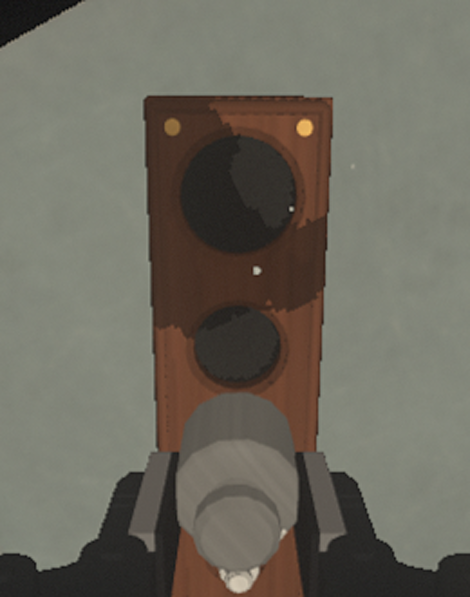

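The crop puts the bore_200 rim centre at (237,346) and the knob at (237,531), so they are aligned sideways to within 0.3 mm. Lower.

{"fn": "move_arm", "kwargs": {"moves": [[[0.0005, 0, -0.03, 0, 10], [0.0005, 0, -0.06, 0, 10], [0.0005, 0, -0.074, 0, 10], [0.0005, 0, -0.08, 0, 10], [0.0005, 0, -0.08, 0, 10]]]}}

```text
clock: 19.75
eef_pos: [0.5689, 0.1567, 0.0472]
tool_rot: [0.233, 0.972, 0.0, 0.0]
ft_force: [0.1, 0.1, -1.6]
grip_width: 0.0283
grasp_force: 59.6
```

{"fn": "move_arm", "kwargs": {"moves": [[[0, 0, -0.003, 0, 10], [0, 0, -0.006, 0, 10], [0, 0, -0.009, 0, 10], [0, 0, -0.012, 0, 10], [0, 0, -0.012, 0, 10]]]}}

```text
clock: 20.38
eef_pos: [0.5681, 0.1571, 0.0344]
tool_rot: [0.233, 0.972, -0.0, -0.0]
ft_force: [-0.2, 0.1, -2.2]
grip_width: 0.028
grasp_force: 59.6
```

{"fn": "move_arm", "kwargs": {"moves": [[[0, 0, -0.001, 0, 10], [0, 0, -0.002, 0, 10], [0, 0, -0.003, 0, 10], [0, 0, -0.003, 0, 10]]]}}

```text
clock: 20.88
eef_pos: [0.5683, 0.1571, 0.0317]
tool_rot: [0.233, 0.972, -0.0, -0.0]
ft_force: [-0.1, 1.0, -2.3]
grip_width: 0.0283
grasp_force: 59.6
```

{"fn": "move_arm", "kwargs": {"moves": [[[0, 0, -0.0005, 0, 10], [0, 0, -0.001, 0, 10], [0, 0, -0.0015, 0, 10], [0, 0, -0.0015, 0, 10]]]}}

```text
clock: 21.38
eef_pos: [0.5683, 0.1572, 0.0302]
tool_rot: [0.233, 0.972, -0.0, -0.0]
ft_force: [0.4, -0.4, -2.1]
grip_width: 0.0281
grasp_force: 59.6
```

{"fn": "move_arm", "kwargs": {"moves": [[[0, 0, -0.0005, 0, 10], [0, 0, -0.001, 0, 10], [0, 0, -0.001, 0, 10]]]}}

```text
clock: 21.75
eef_pos: [0.5684, 0.1572, 0.0301]
tool_rot: [0.233, 0.972, 0.0, 0.0]
ft_force: [-2.7, -1.5, 6.1]
grip_width: 0.0282
grasp_force: 60.1
```

Home. Next is weight_500, travelling higher to clear the flask.

{"fn": "move_arm", "kwargs": {"moves": [[[0, 0, 0.0005, 0, 45], [0, 0, 0.0005, 0, 55], [0, 0, 0.0005, 0, 55], [0, 0, 0.03, 0, 55], [0, 0, 0.08, 0, 60]]]}}

```text
clock: 22.38
eef_pos: [0.5666, 0.1566, 0.1077]
tool_rot: [0.233, 0.972, -0.001, -0.002]
ft_force: [1.3, -0.1, 0.0]
grip_width: 0.0509
grasp_force: 0.0
```

{"fn": "move_arm", "kwargs": {"moves": [[[0, -0.04, 0.05, 0, 60], [-0.01, -0.1, 0.05, 0, 70], [-0.02, -0.16, 0.05, 0, 75], [-0.035, -0.21, 0.05, 0, 75], [-0.05, -0.26, 0.05, 0, 75]]]}}

```text
clock: 23.0
eef_pos: [0.5179, -0.1046, 0.1593]
tool_rot: [0.233, 0.972, -0.0, 0.0]
ft_force: [0.5, -0.5, 0.9]
grip_width: 0.0642
grasp_force: 0.0
```

{"fn": "move_arm", "kwargs": {"moves": [[[-0.015, -0.05, 0, 0, 75], [-0.025, -0.1, -0.01, 0, 75], [-0.028, -0.111, -0.01, 0, 75], [-0.028, -0.111, -0.01, 0, 75]]]}}

```text
clock: 23.5
eef_pos: [0.4902, -0.2143, 0.1492]
tool_rot: [0.234, 0.972, 0.0, -0.0]
ft_force: [0.4, 0.3, 0.2]
grip_width: 0.064
grasp_force: 0.0
```

```bash
python3 - <<'E'
from h import *
shot('wrist','w7'); o=monitor.get_obs(); print(o['eef_pos'],o['grip_width'])
print(fit('w7',(.489,-.2135),'500'))
E
```

```text
[ 0.4905515  -0.21343581  0.14933964] 0.06428539265558159
(array([ 0.48988977, -0.21352501]), array([55, 64], dtype=int32), (55, 66))
```

View pics/w7.png

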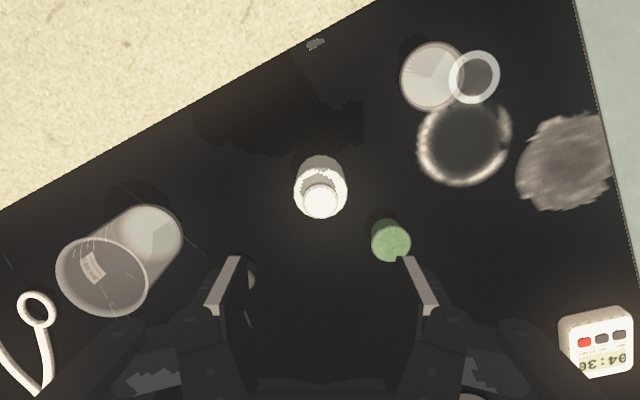

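Weight_500 is straight below at (320,190). The flask at (432,75), the beaker at (120,265) and the stopper at (390,240) are all clear of the fingers.

{"fn": "move_arm", "kwargs": {"moves": [[[-0.001, 0, -0.04, 0, 75], [-0.001, 0, -0.08, 0, 75], [-0.001, 0, -0.115, 0, 75], [-0.001, 0, -0.132, 0, 75], [-0.001, 0, -0.132, 0, 75]]]}}

```text
clock: 24.18
eef_pos: [0.4888, -0.2116, 0.0161]
tool_rot: [0.232, 0.973, 0.0, -0.002]
ft_force: [-0.5, 0.2, -0.2]
grip_width: 0.0639
grasp_force: 0.0
```

{"fn": "move_arm", "kwargs": {"moves": [[[0, 0, 0, 0, 40], [0, 0, 0, 0, 20], [0, 0, 0, 0, 20], [0, 0, 0, 0, 20], [0, 0, 0, 0, 20]]]}}

```text
clock: 24.8
eef_pos: [0.4908, -0.2141, 0.019]
tool_rot: [0.233, 0.973, 0.0, 0.002]
ft_force: [-0.3, 0.4, 7.0]
grip_width: 0.0388
grasp_force: 61.3
```

{"fn": "move_arm", "kwargs": {"moves": [[[0, 0, 0.03, 0, 20], [0, 0, 0.07, 0, 20], [0, 0, 0.11, 0, 20], [0.005, 0.02, 0.13, 0, 20], [0.01, 0.07, 0.14, 0, 20]]]}}

```text
clock: 25.42
eef_pos: [0.5, -0.1448, 0.1583]
tool_rot: [0.235, 0.972, -0.0, 0.001]
ft_force: [1.3, 1.3, -4.9]
grip_width: 0.0382
grasp_force: 61.7
```

{"fn": "move_arm", "kwargs": {"moves": [[[0.003, 0.06, 0, 0, 20], [0.006, 0.12, 0, 0, 20], [0.009, 0.18, 0, 0, 20], [0.012, 0.24, -0.01, 0, 20], [0.0145, 0.3, -0.03, 0, 20]]]}}

```text
clock: 26.05
eef_pos: [0.5139, 0.1574, 0.1275]
tool_rot: [0.233, 0.972, 0.0, 0.001]
ft_force: [0.8, 0.3, -4.9]
grip_width: 0.0386
grasp_force: 61.7
```

{"fn": "move_arm", "kwargs": {"moves": [[[0, 0.02, -0.005, 0, 20], [0, 0.029, -0.005, 0, 20], [0, 0.029, -0.005, 0, 20], [0, 0.029, -0.005, 0, 20]]]}}

```text
clock: 26.55
eef_pos: [0.5143, 0.183, 0.1231]
tool_rot: [0.234, 0.972, -0.0, 0.0]
ft_force: [-1.1, -0.8, -4.7]
grip_width: 0.0384
grasp_force: 61.8
```

```bash
python3 - <<'E'
from h import *
shot('wrist','w8'); o=monitor.get_obs(); print(o['eef_pos'],o['grip_width'])
c=np.array([.5842,.1497]);u=np.array([-.890,.455])
for n,d in(('500',.0795),): print(n,c+d*u,proj('w8',[*(c+d*u),.022]))
p=proj('w8',[*(o['eef_pos'][:2]+.0011*u),o['eef_pos'][2]+.045]);print('knob',p)
a=cv2.imread('pics/w8.png')[70:400,190:450];cv2.imwrite('pics/c8.png',cv2.resize(a,(470,597),interpolation=cv2.INTER_CUBIC))
E
```

```text
[0.51426822 0.18293801 0.12307255] 0.03841968981332604
500 [0.513445  0.1858725] [322.27177783 192.84898764]
knob [317.29365424 330.79754075]
```

View pics/c8.png

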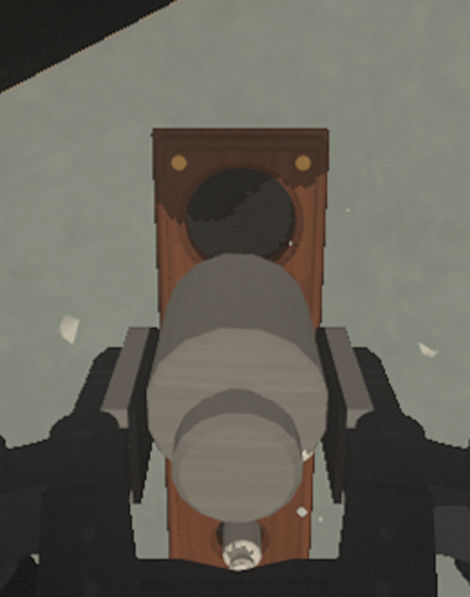

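Bore_500's rim is centred at about (242,215) in the crop (column 324) and the weight is at column 321. The move needed is about 2 mm in +y. Lower.

{"fn": "move_arm", "kwargs": {"moves": [[[0.0005, 0.002, -0.03, 0, 20], [0.0005, 0.002, -0.06, 0, 20], [0.0005, 0.002, -0.07, 0, 20], [0.0005, 0.002, -0.075, 0, 20], [0.0005, 0.002, -0.075, 0, 20]]]}}

```text
clock: 27.22
eef_pos: [0.5151, 0.1863, 0.0483]
tool_rot: [0.233, 0.972, 0.0, 0.001]
ft_force: [0.6, 0.7, -4.2]
grip_width: 0.038
grasp_force: 62.0
```

{"fn": "move_arm", "kwargs": {"moves": [[[0, 0, -0.003, 0, 20], [0, 0, -0.006, 0, 20], [0, 0, -0.009, 0, 20], [0, 0, -0.012, 0, 20], [0, 0, -0.013, 0, 20]]]}}

```text
clock: 27.85
eef_pos: [0.5141, 0.1864, 0.0342]
tool_rot: [0.233, 0.972, -0.0, -0.0]
ft_force: [0.1, -0.2, -5.2]
grip_width: 0.0381
grasp_force: 62.0
```

{"fn": "move_arm", "kwargs": {"moves": [[[0, 0, -0.001, 0, 20], [0, 0, -0.002, 0, 20], [0, 0, -0.003, 0, 20], [0, 0, -0.003, 0, 20]]]}}

```text
clock: 28.35
eef_pos: [0.5143, 0.1864, 0.0315]
tool_rot: [0.233, 0.972, -0.0, -0.0]
ft_force: [0.1, 0.2, -5.8]
grip_width: 0.0382
grasp_force: 62.0
```

{"fn": "move_arm", "kwargs": {"moves": [[[0, 0, -0.0005, 0, 20], [0, 0, -0.001, 0, 20], [0, 0, -0.0015, 0, 20], [0, 0, -0.0015, 0, 20]]]}}

```text
clock: 28.85
eef_pos: [0.5144, 0.1864, 0.0301]
tool_rot: [0.233, 0.972, 0.0, -0.0]
ft_force: [-0.6, -0.5, -4.4]
grip_width: 0.0384
grasp_force: 62.0
```

{"fn": "move_arm", "kwargs": {"moves": [[[0, 0, -0.0005, 0, 20], [0, 0, -0.001, 0, 20], [0, 0, -0.001, 0, 20]]]}}

```text
clock: 29.22
eef_pos: [0.5143, 0.1864, 0.0301]
tool_rot: [0.233, 0.972, 0.0, 0.0]
ft_force: [-3.2, -0.8, 6.3]
grip_width: 0.0383
grasp_force: 62.9
```

Home at 0.030. Release, retreat up and back, then check.

{"fn": "move_arm", "kwargs": {"moves": [[[0, 0, 0.0005, 0, 55], [0, 0, 0.0005, 0, 65], [0, 0, 0.0005, 0, 70], [0, 0, 0.02, 0, 70], [0, 0, 0.06, 0, 70]]]}}

```text
clock: 29.85
eef_pos: [0.5128, 0.1858, 0.0877]
tool_rot: [0.233, 0.972, -0.001, -0.002]
ft_force: [0.3, 0.4, -0.1]
grip_width: 0.0599
grasp_force: 0.0
```

{"fn": "move_arm", "kwargs": {"moves": [[[0, 0, 0.05, 0, 70], [0.02, -0.01, 0.1, 0, 70], [0.05, -0.03, 0.13, 0, 70], [0.08, -0.05, 0.14, 0, 70], [0.08, -0.05, 0.14, 0, 70]]]}}

```text
clock: 30.48
eef_pos: [0.5966, 0.1351, 0.2297]
tool_rot: [0.234, 0.972, 0.001, 0.001]
ft_force: [-0.9, 0.4, -0.4]
grip_width: 0.0599
grasp_force: 0.0
```

```bash
python3 - <<'E'
from h import *
shot('wrist','w9'); shot('top','top9'); shot('scene','s9'); o=monitor.get_obs(); print(o['eef_pos'],o['grip_width'])
a=cv2.imread('pics/w9.png')[0:400,160:480]; b=cv2.imread('pics/s9.png')[140:290,190:410]
cv2.imwrite('pics/c9.png',np.hstack([cv2.resize(a,(360,450)),cv2.resize(b,(440,450)) if 0 else cv2.copyMakeBorder(cv2.resize(b,(440,300)),0,150,0,0,cv2.BORDER_CONSTANT)]))
E
```

```text
[0.59346745 0.1366025  0.22814241] 0.05978139978375499
```

View pics/c9.png

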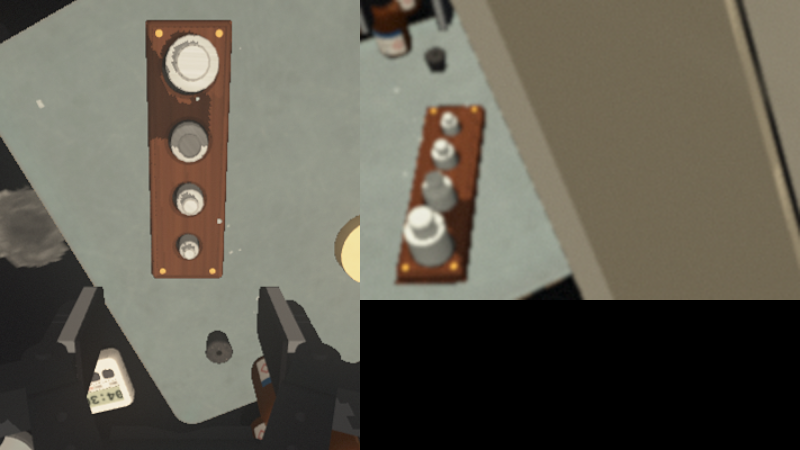

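All four weights stand upright in their bores in order of size: wrist crop (190,63), (190,143), (189,200), (189,246), with the same order in the scene view. The gripper is clear.

```bash
python3 -c "
from h import *
print(job.job_done())"
```

```text
the job is handed in; nothing more can be done
None
```

All four weights are in their bores in order of size, each set down gently and standing upright, the beaker and flask were not touched, and the job was handed in at about 31 s.

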